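# Unclip the filter cover of a bench dust extractor

## Task

The white filter cover on the sloping face of the wooden dust extractor is held by two blue snap tabs. Squeeze both tabs inward to free it, lift the cover straight off the face, and set it down gently, right way up, flat in the middle of the cork mat. Leave the parts tray, the jar and the wrench where they are.

Things in the scene. Friction and masses are not known exactly. Their poses are not given: they have to be found in the camera images.
- housing: Wooden dust extractor fixed on the table, 200 mm deep (x), 180 mm wide (y), front edge 80 mm high; its face rises from there at 25 deg to a flat top 163 mm high at the back. Origin: centre of its underside, x pointing to the back. The white cover sits in the face, which is flat for 85 mm up and down the slope and 90 mm to each side of the seat's origin.
- seat: Aluminium rim, flush in the sloping wooden face, around the filter opening. Origin: centre of the opening in the plane of the face, 117 mm above the table. x points up the slope, y is level, z out of the face (25 deg from vertical, leaning to the housing's front). Opening 68 mm along x, 115 mm along y; rim 5 mm thick.
- cover: White loose filter cover, about 150 g. Plate 84 (x) by 132 (y) by 5 mm; below it a skirt, 66 x 112 mm, 14 mm deep, in the opening with 1 to 1.5 mm play. Origin: centre of the skirt's underside (plate 14 to 19 mm above it); z out of the plate. Clipped in, its axes are the seat's and its origin is 14 mm below the seat's plane. Laid flat it stands on its skirt, origin at the surface's height.
- tab_upper (a joint): Upper tab (at +x of the cover): m pressed inward, to the cover's middle; 0 at rest, 0.007 at its stop. It moves parallel to itself on a spring: 2 N to start, 8 N at the stop. A hook at its foot reaches about 3.5 mm under the rim and is free when pressed 5.5 mm or more. Hold both tabs in while lifting; about 20 N of grip does it and carries the cover.
- tab_lower (a joint): Lower tab (at -x of the cover): the same, mirrored.
- tab_upper_pad (a point): Middle of the outer, ribbed face of the upper tab: x = +31.5 mm at rest, y = 0, 35 mm above the cover's origin. The tab is upright, 24 mm wide (y), 5 mm thick, in a notch 28 mm wide at the plate's edge, and rises to 47 mm above the origin (28 mm above the plate). The two outer faces are 63 mm apart at rest, 49 mm when both are fully pressed; one grip along x spans both.
- tab_lower_pad (a point): The same point of the lower tab, at x = -31.5 mm of the cover at rest, y = 0.
- mat: Cork mat fixed on the table, 170 mm (x) by 190 mm (y), 6 mm thick, left or right of the housing; origin: centre of its underside, at table height.
- parts_tray: Green divided parts tray, loose, 160 x 180 x 35 mm, on the other side of the housing; origin: centre of its underside.
- jar: Amber jar, loose, 60 mm across, 85 mm high, to the left and rear of the housing; origin: centre of its underside.
- wrench: Steel wrench lying flat on the table to the right and rear of the housing, loose, about 160 mm long along its x axis.
Mind the look-alikes: they are no part of the job. What is meant by the cover is not red, and is the larger of those in its own colour.

How it is judged:
On the way, in this order (a step that is already met when the one before it is completed fails the run):
1. both tabs are squeezed inward by at least 5 mm while the cover is still in its seat (within 10 mm of it) (value of joint each of tab_upper, tab_lower above 0.005 m and z of cover in the frame of seat below -0.004 m and distance between cover and seat below 0.024 m), for 0.1 s.
2. the cover is lifted clear of the face: its skirt at least 30 mm above the rim (z of cover in the frame of seat above 0.03 m), for 0.1 s.
At the end, for the whole second after the job is handed in: The cover lies on the cork mat, right way up (z within 0.08 rad of vertical), its skirt flat on the cork (within 5 mm), its centre within 45 mm of the mat's centre, at rest, with both tabs released (horizontal distance between cover and mat below 0.045 m and z of cover in the frame of mat below 0.011 m and angle between cover's own z axis and vertical below 0.08 rad and linear speed of cover below 0.02 m/s and value of joint each of tab_upper, tab_lower below 0.003 m); the robot touches nothing.
It fails at once if the cover is dropped or thrown: it moves faster than 0.5 m/s while the fingers do not hold it (linear speed of cover above 0.5 m/s and contact force between the fingers and cover below 0.05 N).
It fails at once if the parts tray is moved by more than 30 mm (distance of parts_tray from where it was at the start of the episode above 0.03 m).
It fails at once if the jar is moved by more than 30 mm (distance of jar from where it was at the start of the episode above 0.03 m).
It fails at once if the wrench is moved by more than 30 mm (distance of wrench from where it was at the start of the episode above 0.03 m).
It also fails if it takes over 38 s, if anything falls off the work surface, if the arm or the gripper's body presses on something with over 40 N, if the wrist force passes 120 N, or if a joint passes its speed limit or range.

## Robot

A 7-joint arm with a two-finger parallel gripper is mounted at the origin on the work surface. World frame = base frame: x ahead of the robot, y to its left, z up, the work surface at z = 0. Lengths are in m, angles in rad, forces in N, time in s.
With the tool pointing down it reaches from about 0.35 to 0.9 m from the base axis. Payload 8.1 kg.
Tool frame: the origin (TCP) lies midway between the tips of the shut fingers; the grasp point (between the pads) lies 19 mm behind it; z points along the fingers, y is the direction in which the jaws open and shut (so a half turn about z gives the same grasp; the last joint's range is limited). The gripper opens to 92 mm and grips with 3 to 60 N. Pads are 19 mm wide; open, the fingers measure 130 mm over their backs; the gripper's body (75 mm by 190 mm) begins 47 mm behind the grasp point.
Start: joints at [1.174, 0.434, 0.025, 1.573, -0.012, 1.134, -0.075], TCP at [0.181, -0.598, 0.227] pointing down, gripper open.
Joint ranges: [-2.62, 2.62], [-0.44, 2.09], [-1.27, 1.32], [0.08, 2.57], [-1.32, 4.46], [0.12, 2], [-2.74, 2.74]. Speed limits (rad/s): [2.22, 2.22, 3.01, 3.01, 3.14, 3.14, 3.14].

## Interface

Orientations are given as a unit quaternion [w, x, y, z].
In Python, from cell import env gives the robot as it stands. The module is installed in compiled form; this text tells all that it offers. Calls block until the motion is done:
- env.goto(position, orientation): joint-space move of the TCP to a pose.
- env.move_straight(position, max_speed=0.15, attitude=None): straight line of the TCP; attitude=None keeps the orientation; max_speed is the mean speed in m/s.
- env.move_joints(angles): joint-space move.
- env.grip(opening, grasp_force=None): finger opening in m; grasp_force is the grip in N (None keeps the last); returns when the fingers have stopped.
- env.dwell(seconds).
- env.inverse_kinematics(position, orientation): joint angles nearest the present ones, or None.
- env.get_obs(): the state.
- env.get_image(name): name is "scene" or "top" or "wrist"; returns a dict with "image" (480x640x3 uint8, blue, green, red), "camera_matrix" (3x3 intrinsics, pixels), "rvec" (rotation vector, rad) and "tvec" (3), from world to camera coordinates, as OpenCV has them. Camera axes: x right, y down, z forward; pixel columns grow to the right and rows downward; lengths in m; the calibration is good to about 2 mm. A picture is of the moment at which its call begins. There is no depth.
A pose or a line that the arm cannot do raises env.PlanningError and nothing moves.
- env.hand_in(): hands the job in, once; it reports no verdict.
The state is a dict: "time_s": time; "q": joint angles; "joint_vel": joint speeds; "tau": joint torques, N m; "tool_pos": TCP position; "eef_rot": TCP orientation; "contact_force": force on the tool from outside, world axes, zero at the start; "moment": the same for the moment, N m; "grip_width": finger opening in m.
Only numpy, scipy, OpenCV 4.12 (cv2) and the standard library are available. Lean on these libraries where they do the work, as an engineer would, in place of code of your own. Each camera call takes 0.05 s, during which the arm holds its last target.

## Working session

There is one attempt and no reset: what is moved stays moved. The work goes in short steps, each a Python script; the robot and the scene stay as the last script left them, time stands still between calls to the robot, and variables do not carry over. Pictures are saved under pics/ and viewed, and the job is handed in when it is done.

```bash
mkdir -p pics; python3 - <<'E'
from cell import env
import cv2,pickle
for n in ["scene","top","wrist"]:
    d=env.get_image(n); cv2.imwrite(f"pics/{n}0.png",d["image"]); pickle.dump(d,open(f"{n}0.pkl","wb"))
    R=cv2.Rodrigues(d["rvec"])[0]; print(n,(-R.T@d["tvec"].ravel()).round(3),d["camera_matrix"][0,0])
o=env.get_obs();print(o["time_s"],o["tool_pos"],o["eef_rot"],o["grip_width"],o["contact_force"])
E
```

```text
scene [ 1.057 -0.007  0.938] 508.29711724437107
top [0.45  0.018 1.155] 448.3077230683675
wrist [ 0.262 -0.573  0.383] 338.6445338896679
0.15 [ 0.1808842  -0.59786839  0.22614322] [-5.60016847e-04  9.89233547e-01  1.46344323e-01 -1.23940936e-04] 0.09178474071947382 [-0.18479036 -0.2367597   1.06031311]
```

View pics/scene0.png

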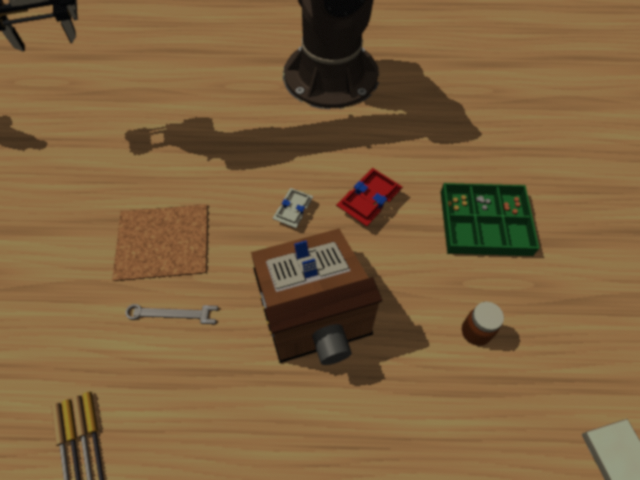

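View pics/top0.png

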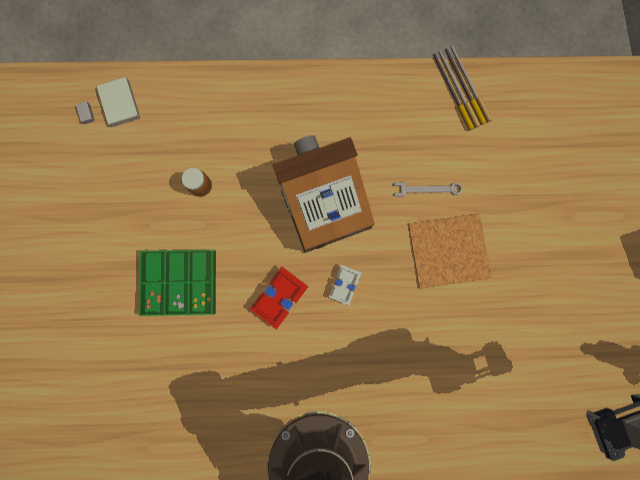

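The top view shows the cover at about (330,203), the mat at (450,250), the tray at (177,282), the jar at (196,182) and the wrench at (427,188). A small white look-alike is at (344,285) and a red one at (278,297). I'll measure the cover and the mat next.

```bash
cat > h.py <<'E'
import numpy as np,cv2,pickle
def load(n): return pickle.load(open(n+".pkl","rb"))
def ray(d,uv):
    R=cv2.Rodrigues(d["rvec"])[0]; C=-R.T@np.ravel(d["tvec"])
    k=np.linalg.inv(d["camera_matrix"])@np.array([uv[0],uv[1],1.]); return C,R.T@k
def onplane(d,uv,p,n):
    C,v=ray(d,uv); return C+v*(np.dot(n,np.asarray(p)-C)/np.dot(n,v))
def onz(d,uv,z): return onplane(d,uv,[0,0,z],[0,0,1])
def tri(d1,u1,d2,u2):
    C1,a=ray(d1,u1);C2,b=ray(d2,u2);a/=np.linalg.norm(a);b/=np.linalg.norm(b)
    s=np.linalg.lstsq(np.c_[a,-b],C2-C1,rcond=None)[0]; p,q=C1+s[0]*a,C2+s[1]*b
    return (p+q)/2,np.linalg.norm(p-q)
def proj(d,P): return cv2.projectPoints(np.float64(P).reshape(-1,3),np.float64(d["rvec"]),np.float64(d["tvec"]),d["camera_matrix"],None)[0].reshape(-1,2)
def blobs(m,amin):
    n,l,s,c=cv2.connectedComponentsWithStats(m.astype(np.uint8))
    return [(s[i],c[i],(l==i)) for i in range(1,n) if s[i][4]>=amin]
E
python3 - <<'E'
from h import *
for n,cr in [("top",(270,380,130,255)),("scene",(240,390,220,340))]:
    d=load(n+"0"); im=d["image"]; hsv=cv2.cvtColor(im,cv2.COLOR_BGR2HSV)
    H,S,V=cv2.split(hsv)
    for nm,m in [("blue",(H>100)&(H<130)&(S>110)&(V>50)),("white",(S<70)&(V>140)),]:
        for s,c,l in blobs(m,15):
            if cr[0]-30<c[0]<cr[1]+30 and cr[2]<c[1]<cr[3]+50: print(n,nm,s,c.round(1))
    a,b,e,f=cr; cv2.imwrite(f"pics/{n}_crop.png",cv2.resize(im[e:f,a:b],None,fx=4.5,fy=4.5,interpolation=cv2.INTER_NEAREST))
d=load("top0");hsv=cv2.cvtColor(d["image"],cv2.COLOR_BGR2HSV)
print(hsv[250,450],hsv[250,390], hsv[270,470],hsv[180,370])
E
```

```text
top blue [321 190   9   4  15] [324.7 191.2]
top blue [324 193   9   5  20] [328.  194.7]
top blue [328 211  13  10  66] [333.4 215.4]
top blue [336 279   7   6  28] [338.6 282. ]
top blue [348 284   7   7  30] [351.3 286.9]
top blue [265 286  11  11  76] [270.1 291.2]
top blue [281 298  12  12  76] [286.5 303.5]
top white [ 296  175   65   55 1491] [329.1 201.8]
top white [329 264  32  41 538] [344.9 284.8]
scene blue [295 242  13  16 158] [301.2 249.3]
scene blue [303 260  11   4  27] [308.1 261.6]
scene blue [305 269  12   8  66] [310.5 272.8]
scene white [326 265  19   7  32] [334.2 267.5]
scene white [278 275  23  10  50] [288.6 280.4]
[ 15 156 165] [ 17 135 176] [ 16 144 174] [ 17 136 167]
```

```bash
ls pics
```

```text
scene0.png
scene_crop.png
top0.png
top_crop.png
wrist0.png
```

View pics/top_crop.png

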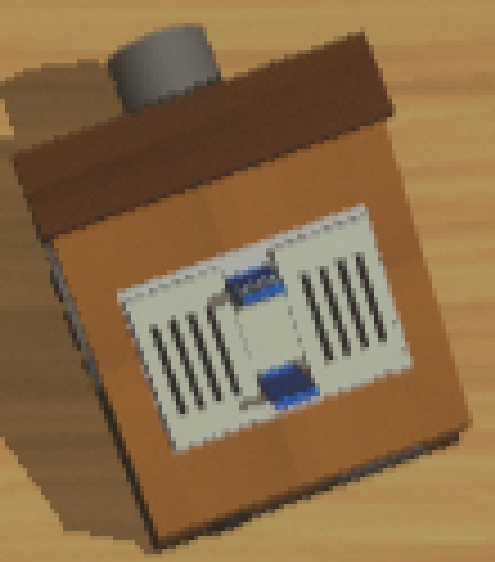

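View pics/scene_crop.png

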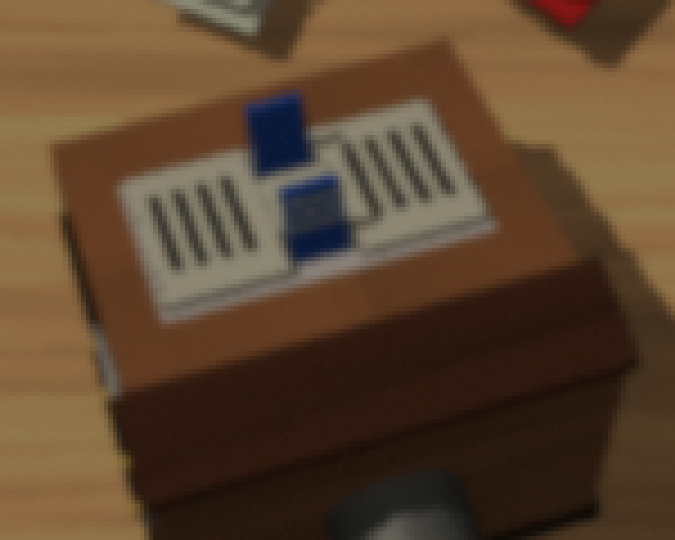

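The cover plate is clear in both views: the upper tab is at top (326,193) and the lower at (333,215). Next I'll fit the plate quadrilaterals and the mat outline.

```bash
python3 - <<'E'
from h import *
def quad(m):
    c=max(cv2.findContours(m.astype(np.uint8),cv2.RETR_EXTERNAL,cv2.CHAIN_APPROX_NONE)[0],key=cv2.contourArea)
    hull=cv2.convexHull(c)
    r=cv2.minAreaRect(hull); a=cv2.approxPolyDP(hull,0.04*cv2.arcLength(hull,True),True).reshape(-1,2)
    return a,r
k=np.ones((5,5),np.uint8)
Q={}
for n,cr in [("top",(285,372,165,240)),("scene",(255,365,230,300))]:
    d=load(n+"0"); hsv=cv2.cvtColor(d["image"],cv2.COLOR_BGR2HSV);H,S,V=cv2.split(hsv.astype(int))
    m=((S<95)&(V>(110 if n=="top" else 85))) ; w=np.zeros_like(m); a,b,e,f=cr; w[e:f,a:b]=1; m&=w
    m=cv2.morphologyEx(m.astype(np.uint8),cv2.MORPH_CLOSE,k)
    q,r=quad(m); print(n,q.tolist(),r)
    Q[n]=q
    z=cv2.resize(d["image"][e:f,a:b],None,fx=5,fy=5); cv2.polylines(z,[((q-[a,e])*5+2).astype(np.int32)],True,(0,0,255),1); cv2.imwrite(f"pics/q_{n}.png",z)
    # mat
    lab=cv2.GaussianBlur(cv2.cvtColor(d["image"],cv2.COLOR_BGR2LAB),(5,5),0)
    a,b,e,f=(390,510,200,300) if n=="top" else (95,230,190,290)
    A=lab[...,1]; t,mm=cv2.threshold(A[e:f,a:b],0,1,cv2.THRESH_OTSU); mm=cv2.morphologyEx(cv2.morphologyEx(mm,cv2.MORPH_CLOSE,k),cv2.MORPH_OPEN,k)
    q,r=quad(mm); q=q+[a,e]; print("mat",n,t,q.tolist())
    for p in q: print("  ",onz(d,p,.006).round(3))
    P=np.array([onz(d,p,.006) for p in q]); print("  mean",P.mean(0).round(4),"sides",np.linalg.norm(P-np.roll(P,1,0),axis=1).round(3))
    z=cv2.resize(d["image"][e:f,a:b],None,fx=4,fy=4); cv2.polylines(z,[((q-[a,e])*4+2).astype(np.int32)],True,(0,0,255),1); cv2.imwrite(f"pics/m_{n}.png",z)
E
python3 -c "
import cv2,numpy as np
I=[cv2.resize(cv2.imread(f'pics/{n}.png'),(400,300)) for n in ['q_top','q_scene','m_top','m_scene']]
cv2.imwrite('pics/quads.png',np.vstack([np.hstack(I[:2]),np.hstack(I[2:])]))"
```

```text
top [[350, 175], [361, 210], [309, 230], [296, 194]] ((329.0225830078125, 202.56333923339844), (38.61141586303711, 58.58979797363281), 70.34617614746094)
mat top 138.0 [[479, 214], [490, 277], [420, 287], [410, 224]]
   [ 0.614 -0.434  0.006]
   [ 0.45  -0.452  0.006]
   [ 0.429 -0.27   0.006]
   [ 0.592 -0.251  0.006]
  mean [ 0.521  -0.3518  0.006 ] sides [0.184 0.165 0.184 0.164]
scene [[349, 268], [276, 291], [266, 261], [334, 242]] ((307.4796447753906, 265.4276123046875), (33.51228713989258, 78.54630279541016), 74.2913589477539)
mat scene 138.0 [[205, 205], [203, 271], [114, 279], [121, 211]]
   [ 0.43  -0.273  0.006]
   [ 0.592 -0.255  0.006]
   [ 0.615 -0.433  0.006]
   [ 0.45  -0.456  0.006]
  mean [ 0.5219 -0.3541  0.006 ] sides [0.183 0.164 0.18  0.167]
```

View pics/quads.png

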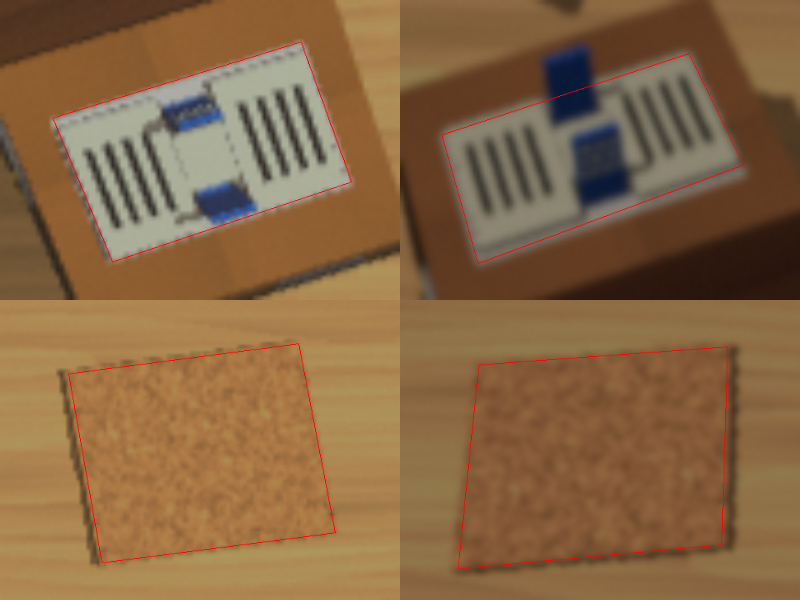

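The outlines fit, and the mat centre agrees in both views at (0.521, -0.353). Next I'll turn the plate corners into 3D points and check them.

```bash
cat > solve.py <<'E'
from h import *
t,s=load("top0"),load("scene0")
th=np.radians(25)
def frame(psi):
    y=np.array([-np.sin(psi),np.cos(psi),0]); h=np.array([np.cos(psi),np.sin(psi),0])
    x=np.cos(th)*h+np.array([0,0,np.sin(th)]); return np.c_[x,y,np.cross(x,y)]
E
python3 - <<'E'
from solve import *
Q={"top":[[350.3,174.8],[361.3,210.3],[309,230],[296,194]],"scene":[[276,291],[349.5,269.5],[334,242],[266,261]]}
# order: (+x,-y),(-x,-y),(-x,+y),(+x,+y)
zu,zl=.117+.005*np.cos(th)+.042*np.sin(th),.117+.005*np.cos(th)-.042*np.sin(th)
for n,d in [("top",t),("scene",s)]:
    o=[0,1,2,3]
    P=[onz(d,q,0.12) for q in Q[n]]
    # classify by +x/-y in world
    Pc=np.mean(P,0); h=np.array([.94,.0,0])
    P0=[onz(d,q,.1215) for q in Q[n]]
    print(n,np.round(P0,3).tolist())
    xs=[p[0] for p in P0]
    psi=0.3
    for it in range(5):
        F=frame(psi); R=[]
        lab=[((p-Pc)@F[:,0]>0,(p-Pc)@F[:,1]>0) for p in P0]
        R={l:onz(d,q,zu if l[0] else zl) for l,q in zip(lab,Q[n])}
        v=(R[(True,True)]-R[(True,False)])+(R[(False,True)]-R[(False,False)])
        psi=np.arctan2(-v[0],v[1])
    M=np.mean(list(R.values()),0);print(n,"psi",psi,"plate centre",M.round(4),"sides",[np.linalg.norm(R[a]-R[b]).round(4) for a,b in [((True,True),(True,False)),((False,True),(False,False)),((True,True),(False,True)),((True,False),(False,False))]])
    F=frame(psi);O=M-.005*F[:,2];print(" seat",O.round(4))
    for x in(1,-1):
        for z in (.009+.012,.005+.028): print("  tab",x,z,proj(d,O+F@[x*.029,0,z-.0]).round(1))
# tab tops: middle of the tab tip triangulation check
E
```

```text
top [[0.697, -0.088, 0.121], [0.612, -0.111, 0.121], [0.569, 0.012, 0.121], [0.654, 0.04, 0.121]]
top psi 0.33263954951540814 plate centre [ 0.6321 -0.0371  0.1215] sides [np.float64(0.1332), np.float64(0.1329), np.float64(0.0917), np.float64(0.0898)]
 seat [ 0.6341 -0.0364  0.117 ]
  tab 1 0.020999999999999998 [[326.9 192.5]]
  tab 1 0.033 [[327.9 193.6]]
  tab -1 0.020999999999999998 [[334.4 215.5]]
  tab -1 0.033 [[335.4 216.9]]
scene [[0.686, -0.09, 0.121], [0.64, 0.039, 0.121], [0.583, 0.01, 0.121], [0.627, -0.113, 0.121]]
scene psi 0.3386019766541854 plate centre [ 0.6333 -0.0386  0.1215] sides [np.float64(0.1341), np.float64(0.1332), np.float64(0.0879), np.float64(0.0882)]
 seat [ 0.6353 -0.0379  0.117 ]
  tab 1 0.020999999999999998 [[309.6 267.6]]
  tab 1 0.033 [[308.6 262.2]]
  tab -1 0.020999999999999998 [[301.2 249.4]]
  tab -1 0.033 [[300.2 244.2]]
```

The plate centre agrees within about 2 mm between views, and the reprojected tabs match the blobs within about 1 px. I'll move to a hover over the face and refine with the wrist camera.

```bash
cat >> solve.py <<'E'
from scipy.spatial.transform import Rotation as Ro
SEAT=np.array([.6345,-.037,.117]); PSI=.335
def toolq(F,sgn):
    z=-F[:,2]; y=sgn*F[:,0]; x=np.cross(y,z); return Ro.from_matrix(np.c_[x,y,z]).as_quat(scalar_first=True)
E
python3 - <<'E'
from solve import *
from cell import env
F=frame(PSI)
q0=env.get_obs()["q"]
for sg in (1,-1):
    for h in (.008,.15,.2):
        r=env.inverse_kinematics((SEAT+F[:,2]*h).tolist(),toolq(F,sg).tolist()); print(sg,h,None if r is None else np.round(r,2))
    Fm=np.c_[[np.cos(PSI),np.sin(PSI),0],[-np.sin(PSI),np.cos(PSI),0],[0,0,1]]
    for z in (.028,.25):
        r=env.inverse_kinematics([.521,-.353,z],toolq(Fm,sg).tolist()); print("mat",sg,z,None if r is None else np.round(r,2))
E
```

```text
1 0.008 [ 0.48  0.45 -0.53  2.02  0.21  0.33  0.2 ]
1 0.15 [ 0.67  0.2  -0.62  1.97 -0.09  0.61  0.48]
1 0.2 [ 0.7   0.12 -0.6   1.94 -0.18  0.72  0.57]
mat 1 0.028 [ 0.74  0.68 -0.34  1.73  0.31  0.78  0.58]
mat 1 0.25 [ 0.79  0.46 -0.42  1.5   0.2   1.22  0.68]
-1 0.008 [ 0.09  0.39 -0.01  2.05 -0.51  0.34 -2.28]
-1 0.15 [ 0.27  0.15 -0.16  2.   -0.28  0.61 -2.49]
-1 0.2 [ 0.35  0.08 -0.21  1.96 -0.27  0.73 -2.5 ]
mat -1 0.028 [ 0.34  0.66  0.26  1.77 -0.23  0.74 -2.09]
mat -1 0.25 [ 0.36  0.43  0.22  1.54 -0.1   1.18 -2.21]
```

```bash
python3 - <<'E'
from solve import *
from cell import env
F=frame(PSI)
env.goto((SEAT+F[:,2]*.17).tolist(),toolq(F,1).tolist())
o=env.get_obs();print(o["time_s"],o["tool_pos"],o["q"],(SEAT+F[:,2]*.17))
d=env.get_image("wrist");pickle.dump(d,open("wrist1.pkl","wb"));cv2.imwrite("pics/wrist1.png",d["image"])
P=[SEAT+F@[a*.042,b*.066,.005] for a,b in [(1,1),(1,-1),(-1,-1),(-1,1)]]
print(proj(d,P).round(1).tolist(), proj(d,[SEAT+F@[.029,0,.033],SEAT+F@[-.029,0,.033]]).round(1).tolist())
E
```

```text
2.4917 [ 0.56671333 -0.06185334  0.27092324] [ 0.68418902  0.16906849 -0.61149115  1.9570526  -0.13412569  0.65130202
  0.52232514] [ 0.56664874 -0.06062046  0.27107232]
[[369.1, 154.5], [364.1, 285.6], [283.4, 285.7], [277.9, 154.7]] [[355.8, 231.9], [291.5, 232.0]]
```

View pics/wrist1.png

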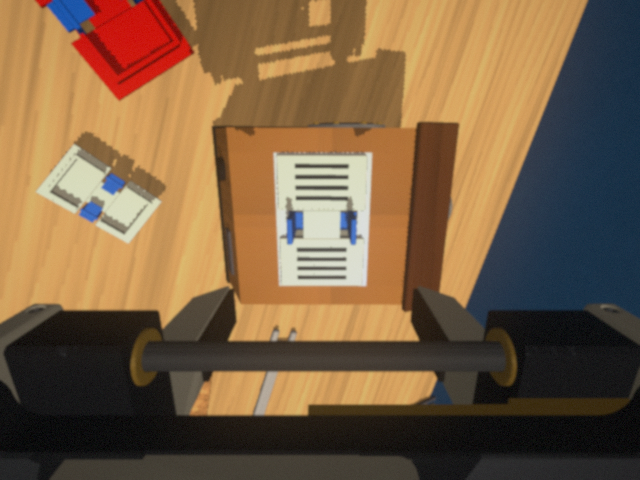

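The wrist view shows the plate at (272–373, 152–286), centred within about 1 px of the prediction, with the tabs near (293,226) and (350,226). I'll measure the tabs exactly.

```bash
python3 - <<'E'
from solve import *
d=load("wrist1");F=frame(PSI)
H,S,V=cv2.split(cv2.cvtColor(d["image"],cv2.COLOR_BGR2HSV))
for s,c,l in blobs((H>100)&(H<130)&(S>110)&(V>40),15):
    if 260<c[0]<380 and 190<c[1]<250: print(s,c.round(1))
for x in (.0315,.0265,-.0265,-.0315): print(x,[proj(d,SEAT+F@[x,y,z]).round(1).tolist()[0] for y in(-.012,.012) for z in (.005,.033)])
cv2.imwrite("pics/w_crop.png",cv2.resize(d["image"][140:300,260:390],None,fx=4.5/1.2,fy=4.5/1.2,interpolation=cv2.INTER_NEAREST))
E
```

```text
[287 213  15  31 246] [293.8 225.5]
[341 213   7  16 102] [343.8 220.7]
[350 219   6  25 120] [352.9 230.8]
0.0315 [[355.4, 235.8], [358.2, 244.5], [356.1, 212.1], [359.0, 218.9]]
0.0265 [[350.4, 235.8], [352.7, 244.5], [350.9, 212.1], [353.4, 218.9]]
-0.0265 [[296.9, 236.0], [294.7, 244.7], [296.3, 212.2], [293.9, 219.1]]
-0.0315 [[291.9, 236.0], [289.2, 244.7], [291.1, 212.2], [288.3, 219.1]]
```

View pics/w_crop.png

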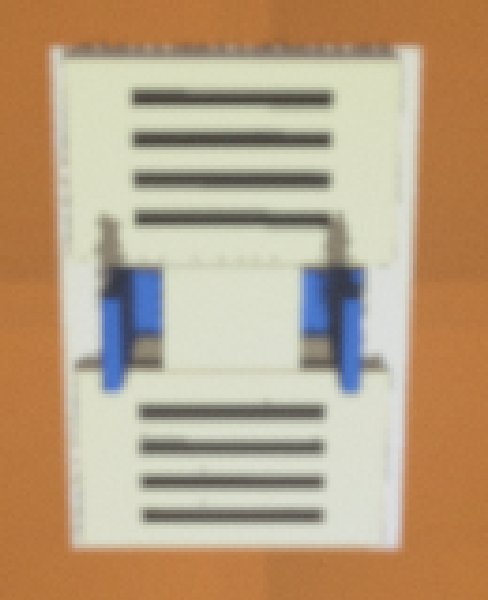

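The tabs and plate both say shift about -1.5 mm along the slope and +0.8 mm in y. I'll apply that, descend and squeeze.

```bash
cat >> solve.py <<'E'
SEAT=SEAT+frame(PSI)@np.array([-.0015,.0008,0]); SEAT[2]=.117
E
python3 - <<'E'
from solve import *
from cell import env
F=frame(PSI)
env.move_straight((SEAT+F[:,2]*.05).tolist(),max_speed=.12,attitude=toolq(F,1).tolist())
env.move_straight((SEAT+F[:,2]*.008).tolist(),max_speed=.05,attitude=toolq(F,1).tolist())
env.dwell(.3)
o=env.get_obs();print(o["time_s"],F.T@(o["tool_pos"]-SEAT),o["contact_force"])
for n in("wrist","scene"):
    d=env.get_image(n);pickle.dump(d,open(n+"2.pkl","wb"));cv2.imwrite(f"pics/{n}2.png",d["image"])
cv2.imwrite("pics/scene2c.png",cv2.resize(cv2.imread("pics/scene2.png")[180:340,220:420],None,fx=3,fy=3))
E
```

```text
4.975 [ 9.21886888e-05 -1.55483067e-04  8.22067755e-03] [ 0.18782241 -0.24981083 -0.8812634 ]
```

View pics/wrist2.png

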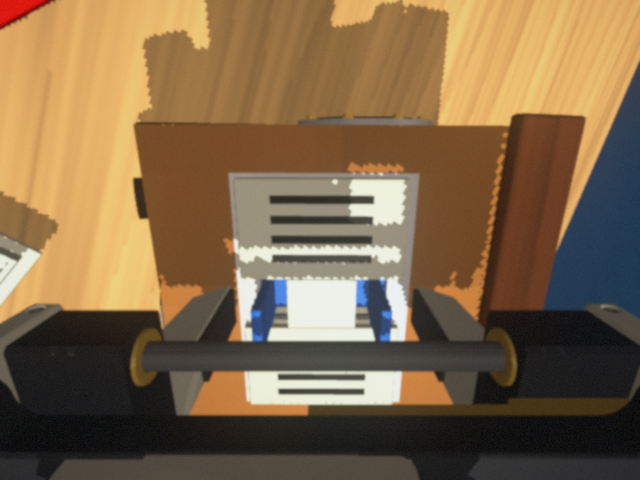

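View pics/scene2c.png

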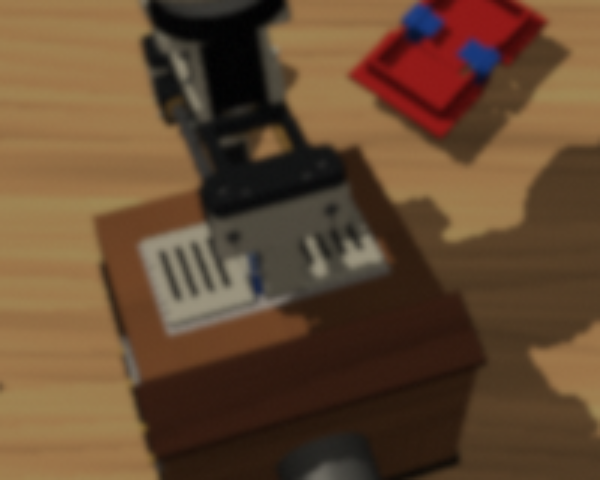

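The tabs sit centred between the fingers in the wrist view (252 and 390 against 220 and 425). In the scene view one tab edge shows beside the finger at about (257,270), so I'll check y by projection.

```bash
python3 - <<'E'
from solve import *
F=frame(PSI);d=load("scene2");w=load("wrist2")
f=lambda P:((proj(d,SEAT+F@P)-[220,180])*3).round(0)[0].tolist()
print("tab up",[f([.0315,y,z]) for y in(-.012,.012) for z in(.005,.033)])
print("tab lo inner",[f([-.0265,y,z]) for y in(-.012,.012) for z in(.005,.033)])
print("finger back",[f([.065,y,z]) for y in(-.0095,.0095) for z in(.008,.03)])
g=lambda P:proj(w,SEAT+F@P).round(1)[0].tolist()
for x in(.029,-.029): print("wrist tab top",x,[g([x,y,.033]) for y in(-.012,.012)],"foot",[g([x,y,.005]) for y in(-.012,.012)])
cv2.imwrite("pics/w2c.png",cv2.resize(w["image"][260:410,210:430],None,fx=3.5,fy=3.5))
E
```

```text
tab up [[256.0, 289.0], [249.0, 251.0], [295.0, 277.0], [289.0, 240.0]]
tab lo inner [[232.0, 233.0], [225.0, 197.0], [269.0, 223.0], [263.0, 186.0]]
finger back [[275.0, 318.0], [269.0, 289.0], [307.0, 309.0], [302.0, 279.0]]
wrist tab top 0.029 [[386.1, 355.2], [389.2, 308.6]] foot [[376.9, 323.1], [379.1, 282.2]]
wrist tab top -0.029 [[259.9, 355.3], [256.7, 308.7]] foot [[269.1, 323.1], [266.8, 282.2]]
```

View pics/w2c.png

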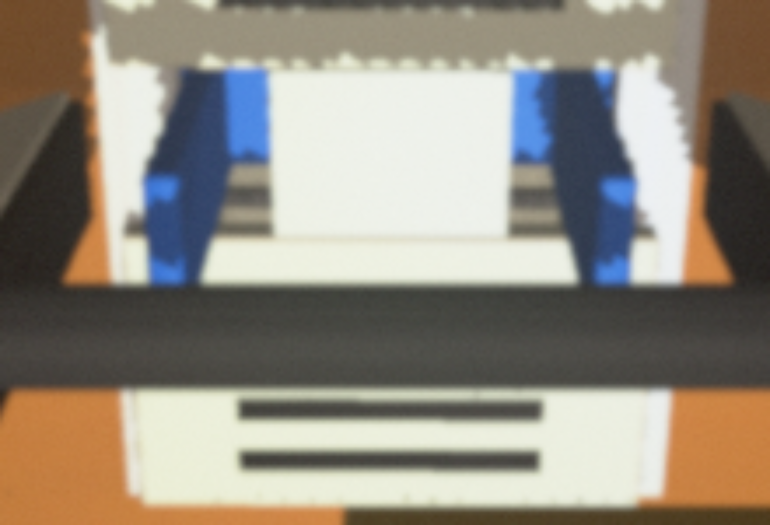

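The projections agree with the image within about 1 mm, so I'll squeeze.

```bash
python3 - <<'E'
from solve import *
from cell import env
env.grip(.058,grasp_force=22); env.dwell(.1)
o=env.get_obs();print(o["time_s"],o["grip_width"],o["contact_force"])
env.grip(.030,grasp_force=22); env.dwell(.4)
o=env.get_obs();print(o["time_s"],o["grip_width"],o["contact_force"],o["moment"])
d=env.get_image("wrist");cv2.imwrite("pics/w3.png",d["image"])
E
```

```text
5.9167 0.05820951693281454 [-0.31137496  0.01918535 -0.58050555]
6.6583 0.04792102835597023 [-0.89513312  0.06906861  1.05436417] [-0.13295844  0.49218966  0.0135105 ]
```

View pics/w3.png

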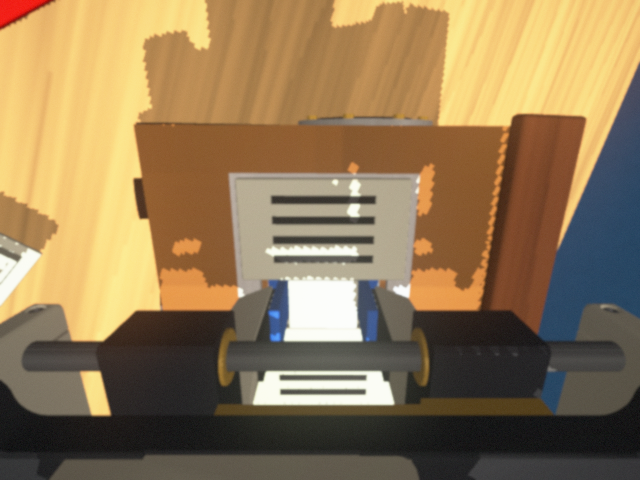

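The opening is 47.9 mm (49 mm means both tabs at their stops) and both tabs are visibly in between the fingers. I'll lift along the face normal.

```bash
python3 - <<'E'
from solve import *
from cell import env
F=frame(PSI)
for h in (.020,.040,.080):
    env.move_straight((SEAT+F[:,2]*h).tolist(),max_speed=.04)
    o=env.get_obs();print(h,o["time_s"],o["grip_width"],o["contact_force"].round(2),o["tool_pos"].round(4))
env.dwell(.2)
o=env.get_obs();print(h,o["time_s"],o["grip_width"],o["contact_force"].round(2),o["moment"].round(2))
for n in("wrist","scene"):
    d=env.get_image(n);cv2.imwrite(f"pics/{n}4.png",d["image"])
    pickle.dump(d,open(n+"4.pkl","wb"))
cv2.imwrite("pics/two4.png",np.hstack([cv2.resize(cv2.imread("pics/wrist4.png"),(400,300)),cv2.resize(cv2.imread("pics/scene4.png")[170:350,200:440],(400,300))]))
E
```

```text
0.02 7.1583 0.04780784677379961 [-0.22  0.49 -1.74] [ 0.625  -0.0397  0.1355]
0.04 7.8083 0.047966605436167334 [-0.55  0.64 -1.55] [ 0.617  -0.0424  0.1534]
0.08 8.9583 0.04827608204989439 [ 0.17 -0.23 -1.05] [ 0.601  -0.0478  0.1893]
0.08 9.1583 0.0476663492164402 [ 0.12  0.36 -1.46] [-0.18  0.46 -0.01]
```

View pics/two4.png

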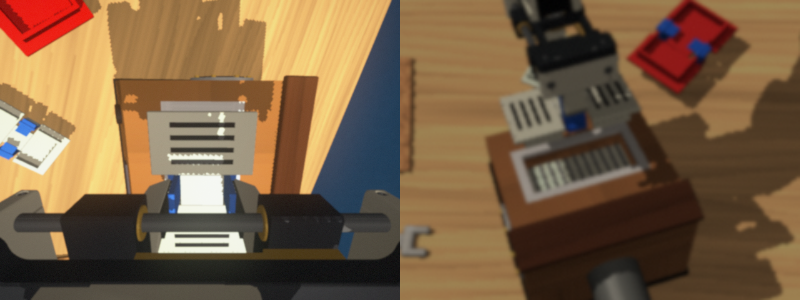

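The cover is out (open filter seat visible) and firmly held, load about 1.5 N. Next is carrying it to the mat.

```bash
cat >> solve.py <<'E'
MAT=np.array([.5215,-.353,0]);PM=.115
FM=np.c_[[np.cos(PM),np.sin(PM),0],[-np.sin(PM),np.cos(PM),0],[0,0,1]]
E
python3 - <<'E'
from solve import *
from cell import env
F=frame(PSI)
p=SEAT+F[:,2]*.08
env.move_straight([p[0]-.02,p[1],.32],max_speed=.12)
env.goto((MAT+[0,0,.25]).tolist(),toolq(FM,1).tolist())
env.move_straight((MAT+[0,0,.07]).tolist(),max_speed=.1)
env.dwell(.3)
o=env.get_obs();print(o["time_s"],o["grip_width"],o["contact_force"].round(2),o["tool_pos"].round(4),o["eef_rot"].round(3))
for n in("wrist","scene","top"):
    d=env.get_image(n);cv2.imwrite(f"pics/{n}5.png",d["image"])
    pickle.dump(d,open(n+"5.pkl","wb"))
cv2.imwrite("pics/two5.png",np.hstack([cv2.resize(cv2.imread("pics/wrist5.png"),(400,300)),cv2.resize(cv2.imread("pics/scene5.png")[150:330,60:300],(400,300))]))
E
```

```text
13.9583 0.047733312400379535 [-0.17 -1.24 -0.99] [ 0.5216 -0.353   0.0702] [0.    0.665 0.747 0.   ]
```

View pics/two5.png

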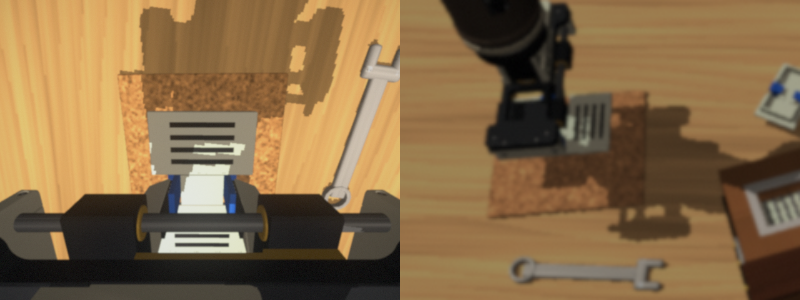

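The cover is level above the mat and aligned with it. I'll lower it in small steps until contact.

```bash
python3 - <<'E'
from solve import *
from cell import env
env.move_straight((MAT+[0,0,.036]).tolist(),max_speed=.05); env.dwell(.2)
o=env.get_obs();f0=o["contact_force"][2];print(f0)
z=.036
while z>.024:
    z-=.001
    env.move_straight((MAT+[0,0,z]).tolist(),max_speed=.02); env.dwell(.05)
    o=env.get_obs();f=o["contact_force"][2]-f0;print(round(z,3),o["tool_pos"][2].round(4),f.round(2),o["time_s"])
    if f>2.5: break
E
```

```text
-1.543335618924497
0.035 0.035 -0.55 15.4417
0.034 0.0339 -0.19 15.7417
0.033 0.033 -0.4 16.0417
0.032 0.0319 0.06 16.3417
0.031 0.0309 0.23 16.6417
0.03 0.03 -0.19 16.9417
0.029 0.029 0.16 17.2417
0.028 0.0279 0.26 17.5417
0.027 0.0277 7.65 17.8417
```

Contact came at TCP z 0.0278, as predicted (0.028). I'll release and retreat.

```bash
python3 - <<'E'
from solve import *
from cell import env
env.move_straight((MAT+[0,0,.028]).tolist(),max_speed=.02)
env.grip(.060); env.grip(.090); env.dwell(.2)
env.move_straight((MAT+[0,0,.10]).tolist(),max_speed=.06)
env.move_straight((MAT+[0,0,.20]).tolist(),max_speed=.12)
env.goto([.40,-.52,.30],toolq(FM,1).tolist())
env.dwell(.3)
o=env.get_obs();print(o["time_s"],o["grip_width"],o["contact_force"].round(2))
for n in("wrist","scene","top"):
    d=env.get_image(n);cv2.imwrite(f"pics/{n}6.png",d["image"]);pickle.dump(d,open(n+"6.pkl","wb"))
T=cv2.imread("pics/top6.png");S=cv2.imread("pics/scene6.png")
cv2.imwrite("pics/two6.png",np.vstack([np.hstack([cv2.resize(T,(400,300)),cv2.resize(S,(400,300))]),np.hstack([cv2.resize(T[180:315,370:550],(400,300)),cv2.resize(S[180:315,80:260],(400,300))])]))
E
```

```text
23.0 0.09014116214063811 [ 0.13 -0.15  0.59]
```

View pics/two6.png

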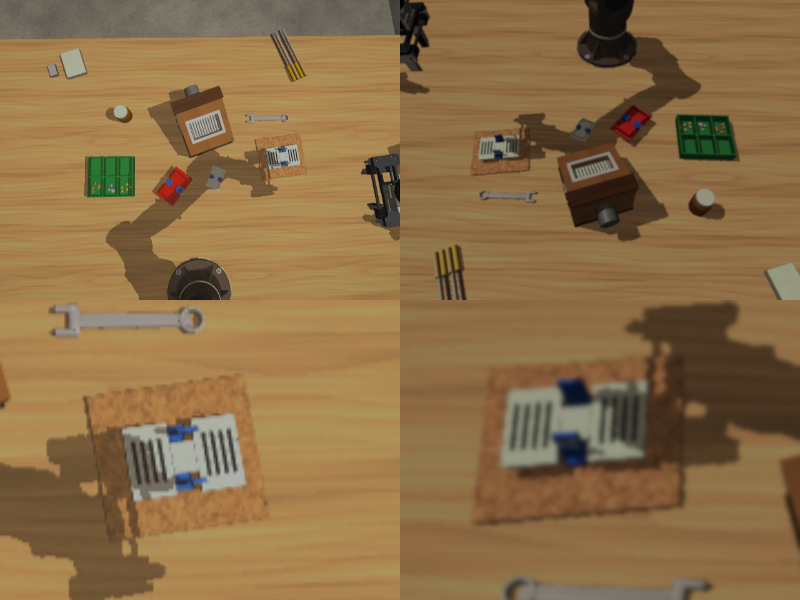

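The cover lies flat and centred on the mat, with the tray, jar and wrench where they were. I'll check the numbers, then hand in.

```bash
python3 - <<'E'
from solve import *
d,s=load("top6"),load("scene6")
for n,d,cr in [("top",load("top6"),(415,490,220,280)),("scene",load("scene6"),(115,200,205,262))]:
    H,S,V=cv2.split(cv2.cvtColor(d["image"],cv2.COLOR_BGR2HSV));a,b,e,f=cr
    m=((S<90)&(V>90))[e:f,a:b].astype(np.uint8)
    p=np.argwhere(cv2.morphologyEx(m,cv2.MORPH_OPEN,np.ones((3,3))))[:,::-1].astype(np.float32)+[a,e]
    r=cv2.minAreaRect(p.astype(np.float32)); B=np.array([onz(d,q,.025) for q in cv2.boxPoints(r)])
    print(n,B.mean(0).round(4),(B.mean(0)-MAT)[:2].round(4),np.linalg.norm(B-np.roll(B,1,0),axis=1).round(3))
t0=load("top0")["image"].astype(int);t6=load("top6")["image"].astype(int)
df=abs(t0-t6).max(2)
for n,(a,b,e,f) in dict(tray=(130,222,245,320),jar=(175,215,160,200),wrench=(388,466,176,200)).items(): print(n,(df[e:f,a:b]>40).mean().round(3))
from cell import env
env.hand_in(); print(env.get_obs()["time_s"])
E
```

```text
top [ 0.5199 -0.3524  0.025 ] [-0.0016  0.0006] [0.085 0.134 0.085 0.133]
scene [ 0.5212 -0.3564  0.025 ] [-0.0003 -0.0034] [0.088 0.142 0.087 0.137]
tray 0.0
jar 0.0
wrench 0.0
the job is handed in; nothing more can be done
the job is handed in; nothing more can be done
```

I squeezed both tabs with a 22 N grip, lifted the cover straight off the face, carried it to the cork mat and lowered it until it touched. Then I released it, backed the arm away and handed the job in. The clock read about 23 s at the last reading before that, and no verdict is reported.

**Squeeze and lift:** The fingers closed to 47.9 mm, slightly under the 49 mm given for both tabs at their stops. The cover then came out with no sign of resistance (forces under 2 N).

**Placement:** The cover lies right way up, within about 2 mm of the mat's centre in the top view and about 3.5 mm in the scene view. It touched down at the predicted height, within 0.3 mm.

**Other objects:** The tray, jar and wrench show no change in the top view, and the arm is clear of everything.

**Disagreements and limits:**
- Before the grasp, the fixed cameras and the wrist camera differed by about 1.5–2 mm on the cover's position. I corrected towards the wrist view.
- The last 1 mm step of lowering pressed the cover on the mat with about 7.7 N, which I eased before letting go.
- I judged from the pictures, not by measurement, that the cover is flat and the tabs have sprung back.

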